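# Blow out the V-cradle, then seat and hold the lens barrel

### The arm

A 7-joint arm with a two-finger parallel gripper is mounted at the origin on the work surface. World frame = base frame: x ahead of the robot, y to its left, z up, the work surface at z = 0. Lengths are in m, angles in rad, forces in N, time in s.
With the tool pointing down it reaches from about 0.4 to 0.85 m from the base axis. Payload 10.4 kg.
Tool frame: the origin (TCP) lies midway between the tips of the shut fingers; the grasp point (between the pads) lies 19 mm behind it; z points along the fingers, x is the direction in which the jaws open and shut, and the axes are right-handed (so a half turn about z gives the same grasp; the last joint's range is limited). The gripper opens to 85 mm and grips with 20 to 120 N. Pads are 22 mm wide; open, the fingers measure 114 mm over their backs; the gripper's body (76 mm by 85 mm) begins 54 mm behind the grasp point. The pads swing forward as they close: fully open they stand 13 mm farther back than shut.
Start: joints at [1.134, 0.332, -0.065, 1.46, 0.022, 1.35, -0.088], TCP at [0.251, -0.572, 0.231] pointing down, gripper open.
Joint ranges: [-2.6, 2.6], [-0.5, 2.12], [-1.47, 1.34], [0.16, 2.42], [-1.27, 4.41], [0.06, 2.06], [-2.6, 2.6]. Speed limits (rad/s): [2.22, 2.22, 2.79, 2.79, 3.14, 3.14, 3.14].

### API

Orientations are given as a unit quaternion [x, y, z, w].
In Python, from workcell import manip, cams gives the robot as it stands.
- The arm moves only by the tool move_arm, never from a script. Its argument "moves" is a list of rows, each a list of 7 numbers: the turn, a rotation vector about the tool's x, y, z in degrees, then the shift along the tool's x, y, z in m, then the finger opening in m, from 0 to 0.0854. A call has 1 to 10 rows; each row is the pose to reach, as a shift and turn from the pose commanded when the call began, along the tool's axes at that moment; what a row does not reach only later rows make up. A row lasts 1/10 s, in which the tool goes at most 50 mm and 8.59 degrees, less where a joint would pass 70% of its speed; a pose out of reach is approached as far as the arm can. A call with a gripper value outside its range is refused whole. The fingers move at their own pace and stop on an object; "grip_force" is the grip in N (left out, the last holds). Time passes only in rows, so rows that repeat a pose let the fingers close. It gives the time, the measured TCP pose, the force and the opening at its end, in the units of the state.
- manip.get_obs(): the state, without advancing time (a new reading comes with each control period).
- cams.camera(name): name is "side" or "top" or "wrist"; returns the picture (384x512x3 uint8, red, green, blue); there is no depth.
- cams.camera_params(name): a dict with "fx", "fy", "cx", "cy" (pixels), "xyz" and "rotation" of the camera in the world. Camera axes: x right, y up, looking along -z (the intrinsics and any distortion apply to the point x, -y, -z); pixel columns grow to the right and rows downward; lengths in m; the calibration is good to about 2 mm. A picture is of the moment at which its call begins: read the wrist's pose just before it. camera_params takes no time and is no camera call; for the wrist camera it gives the pose at the moment of the call.
- manip.hand_in(): hands the job in, once; it reports no verdict.
The state is a dict: "clock": time; "joint_pos": joint angles; "joint_velocities": joint speeds; "tau": joint torques, N m; "position": TCP position; "ee_rot": TCP orientation; "ft_force": force on the tool from outside, world axes, zero at the start; "torque": the same for the moment, N m; "grip_width": opening from 0.0 (shut) to 1.0 (fully open).
Only numpy, scipy, OpenCV 4.12 (cv2) and the standard library are available. Lean on these libraries where they do the work, as an engineer would, in place of code of your own. Each camera call takes 0.05 s, during which the arm holds its last target. There are 200 camera calls.

### The job

Pick up the air duster from its dock, hold it level just outside one open end of the steel V-cradle with the nozzle aimed along the groove at its middle, steady for a good second, then lay it back lengthwise and centred on its dock and let go. Then take the thicker of the two tubes (the lens barrel), lay it lengthwise and centred in the groove, and finish while still gripping it round its middle and pressing it gently straight down with about 15 N, so that it bears on both sides of the V. Leave the thin tube, the bottles and all else where they are.

Things in the scene. Friction and masses are not known exactly. Their poses are not given: they have to be found in the camera images.
- vblock: Fixed steel V-cradle; origin under the centre of its base, 100 (x) x 150 (y) x 12 mm thick, on the bench. A 90 degree V groove runs along y, open at the top and both ends, lowest line 37.4 mm above the bench. It has two pairs of sloping plates at y = 32 to 52 and -32 to -52 mm, 61 mm high, out to 31 mm either side in x. Between the pairs a 64 mm gap, open down to the base, is free for fingers.
- groove (a point): Aiming point, not a solid thing: middle of the groove, 50 mm above the bench, between the two pairs of plates; axes as the V-cradle's (groove along y).
- seat (a point): Where the centre of the lens barrel is when it is seated and centred: middle of the groove, 60 mm above the bench; axes as the V-cradle's.
- wall_near: The two sloping V plates on the V-cradle's -x side (one contact line); origin and axes coincide with the V-cradle's. Rigid: a sideways push across the groove (x) takes the load off one side, so there should be next to none.
- wall_far: The two sloping V plates on the V-cradle's +x side (the other contact line); origin and axes coincide with the V-cradle's. Rigid.
- barrel_center (a point): Centre of the lens barrel: loose aluminium cylinder, diameter 32, length 120 mm, about 0.15 kg, along its y axis, with two thin dark rings and glass in one end; either end may face either way. It starts on one of two identical white rests, its axis 32 mm above the bench. It may be rolled about its own axis, so its x and z need not be level or upright.
- spacer_center (a point): Centre of the spacer tube, which is not to be moved: plain loose aluminium cylinder 24 mm in diameter and 120 mm long, lying along its y axis on the other white rest, its axis 27 mm above the bench.
- rest_a: One of two identical fixed white rests; origin at the centre of its underside. Base 60 (x) x 140 (y) x 6 mm; four small posts 20 mm high at x = 10 to 16 mm either side and y = 37 to 53 mm either side; the middle is free for fingers. Its tube lies along y.
- rest_b: The other white rest, same as rest_a.
- duster_center (a point): Centre of the body of the loose air duster: rounded grey box 120 (x) x 42 (y) x 40 (z) mm, about 0.26 kg, balanced near this point, with a black tapering nozzle on its +x end. The air would leave along +x. Lying on the dock this point is 30 mm above the bench.
- duster_nozzle (a point): Mouth of the duster's nozzle, 105 mm from the duster's centre along its +x axis and at the same height; axes as the duster's. Aim with it about 60 to 160 mm from the groove's middle, pointing along the groove.
- duster: The air duster; origin at the centre of the underside of its box body, 20 mm below duster_center; same axes.
- barrel: The lens barrel; origin at its centre, same as barrel_center.
- dock: The duster's fixed charging dock: flat black plate 190 (x) x 80 (y) x 10 mm; origin at the centre of its underside on the bench. The duster lies centred on it, lengthwise along x.
- jar_mid (a point): Middle of a white jar, 60 mm in diameter, 85 mm high; not to be moved.
- vial_mid (a point): Middle of a small amber vial, 32 mm in diameter, 60 mm high; not to be moved.
- amber_mid (a point): Middle of an amber bottle, 68 mm in diameter, 140 mm high; not to be moved.
- media_mid (a point): Middle of a clear bottle with a screw cap, 68 mm in diameter, 130 mm high; not to be moved.
- dish_mid (a point): Middle of a shallow glass dish, 90 mm in diameter, 18 mm high; not to be moved.
- driver_grip (a point): Handle of a screwdriver, 150 mm long, lying on the bench; not to be moved.
Things that resemble listed ones, but are neither listed nor needed, are in the scene too. Leave any turquoise look-alike of the barrel alone. What is shaped like the vblock but blue is not meant.

How it is judged:
On the way, in this order (a step that is already met when the one before it is completed fails the run):
1. the duster is held in the fingers, its nozzle aimed along the groove at the groove's middle, steady for a second, before the barrel has been moved (x of groove in the frame of duster_nozzle between 0.055 and 0.17 m and y of groove in the frame of duster_nozzle between -0.013 and 0.013 m and z of groove in the frame of duster_nozzle between -0.013 and 0.013 m and angle between the x axis of duster_center and the y axis of vblock, either way round below 0.2 rad and linear speed of duster below 0.03 m/s and contact force between the fingers and duster above 1 N and distance of barrel_center from where it was at the start of the episode below 0.02 m), for 1 s.
2. the duster lies on its dock again, released and at rest (horizontal distance between duster_center and dock below 0.03 m and angle between the x axis of duster_center and the x axis of dock, either way round below 0.3 rad and height (world z) of duster_center below 0.035 m and angle between duster_center's own z axis and vertical below 0.1 rad and contact force between the fingers and duster below 0.1 N and linear speed of duster below 0.02 m/s), for 0.2 s.
At the end, for the whole second after the job is handed in: Barrel in the V: centre within 12 mm lengthwise and 3 mm of the seated line, in line within 0.06 rad, gripped (over 5 N) within 30 mm of its centre, bearing on each side with 2 to 30 N, at rest; duster released, level on the dock within 30 mm of its centre and 0.3 rad of its length (all of step 2 and x of barrel_center in the frame of seat between -0.003 and 0.003 m and z of barrel_center in the frame of seat between -0.003 and 0.003 m and y of barrel_center in the frame of seat between -0.012 and 0.012 m and angle between the y axis of barrel_center and the y axis of vblock, either way round below 0.06 rad and contact force between barrel and wall_near between 2 and 30 N and contact force between barrel and wall_far between 2 and 30 N and distance between the grasp point and barrel_center below 0.03 m and contact force between the fingers and barrel above 5 N and linear speed of barrel below 0.02 m/s); the arm keeps its last pose, push and grip.
It fails at once if the thin tube or a bystander is moved by more than 30 mm (distance of any of jar_mid, vial_mid, amber_mid, media_mid, dish_mid, driver_grip, spacer_center from where it was at the start of the episode above 0.03 m).
It fails at once if the barrel is rammed into the V-cradle with more than 60 N (contact force between barrel and vblock above 60 N).
It also fails if it takes over 66 s, if anything falls off the work surface, if the arm or the gripper's body presses on something with over 40 N, if the wrist force passes 120 N, or if a joint passes its speed limit or range.

## Working session

There is one attempt and no reset: what is moved stays moved. The work goes in short steps, Python scripts to look and compute and a tool call to move; the robot and the scene stay as the last step left them, time stands still between calls to the robot, and variables do not carry over. Pictures are saved under pics/ and viewed, about 8 in all and at most 12, crops included, and the job is handed in when it is done.

Besides the shell and the picture viewer there is one more tool, called after "Emit:" as name([rows], argument=value, ...), one row to a line, values as JSON. move_arm: Moves the arm, as the interface text tells. Its arguments: {"type":"object","properties":{"moves":{"type":"array","items":{"type":"array","items":{"type":"number"}}},"grip_force":{"type":"number"}},"required":["moves"]}

```bash
mkdir -p pics
cat > h.py <<'E'
import numpy as np, cv2
from workcell import manip, cams
from scipy.spatial.transform import Rotation as R
def rot(p):
    r=np.array(p["rotation"],float)
    return r if r.shape==(3,3) else R.from_quat(r).as_matrix()
def ray(p,u,v):
    d=rot(p)@np.array([(u-p["cx"])/p["fx"],-(v-p["cy"])/p["fy"],-1.0]); return np.array(p["xyz"]),d
def onz(p,u,v,z):
    o,d=ray(p,u,v); return o+d*(z-o[2])/d[2]
def proj(p,X):
    c=rot(p).T@(np.array(X)-np.array(p["xyz"])); return np.array([p["cx"]+p["fx"]*c[0]/-c[2], p["cy"]+p["fy"]*c[1]/c[2]])
def save(n,im,s=1):
    cv2.imwrite(n,cv2.resize(im[:,:,::-1],None,fx=s,fy=s,interpolation=cv2.INTER_CUBIC))
E
python3 - <<'E'
from h import *
print(manip.get_obs())
for n in("top","side"):
    p=cams.camera_params(n);print(n,p)
    im=cams.camera(n);np.save(f"{n}0.npy",im);save(f"pics/{n}0.png",im,1.55)
E
```

```text
{'clock': 0.0, 'joint_pos': array([ 1.13443592,  0.33289745, -0.06472047,  1.46095037,  0.02160435,
        1.34991397, -0.08849707]), 'joint_velocities': array([ 0.00137107,  0.00064252, -0.00299537,  0.00108425, -0.00035676,
        0.00156473,  0.00042191]), 'tau': array([-3.69360678e-04, -6.25437212e+01,  4.90596215e-02, -3.91620004e+01,
        1.61235826e-02,  9.74553754e-03,  4.51306107e-05]), 'position': array([ 0.25113364, -0.57190449,  0.2304957 ]), 'ee_rot': array([ 8.37285842e-01, -5.46764919e-01, -6.34290559e-04, -3.74565908e-04]), 'ft_force': array([ 0.04386552, -0.07315722,  0.41538449]), 'torque': array([-0.01926068,  0.00216339, -0.04053708]), 'grip_width': 1.0016657263432263}
top {'fx': 444.9770576207059, 'fy': 444.9770576207059, 'cx': 250.57037111939204, 'cy': 193.21579153660394, 'xyz': array([0.35483432, 0.00883774, 1.32477149]), 'rotation': array([-0.04695927,  0.05882396,  0.70661159, -0.70358697])}
side {'fx': 405.72239371314123, 'fy': 405.72239371314123, 'cx': 250.758904924403, 'cy': 191.32206297658374, 'xyz': array([0.22638161, 0.9549934 , 0.92156219]), 'rotation': array([-0.05938123,  0.41349917,  0.89803074, -0.13796049])}
```

View pics/top0.png

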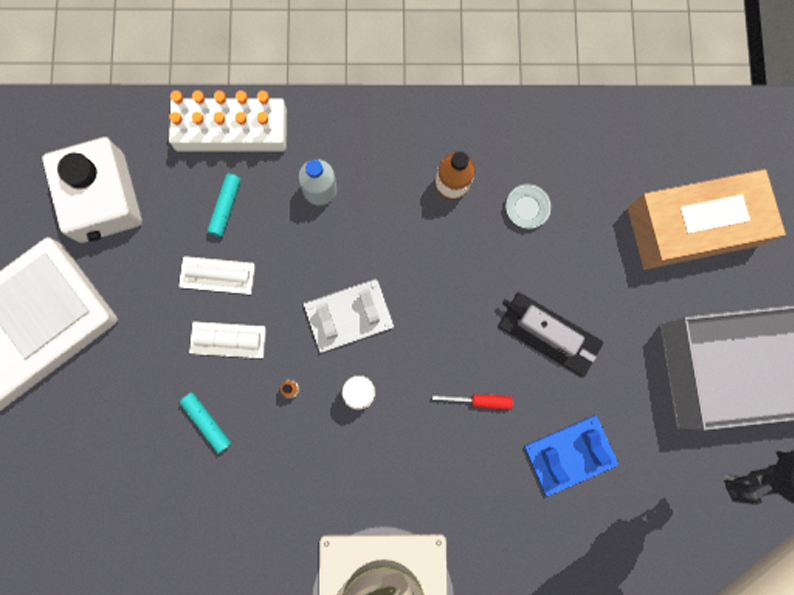

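View pics/side0.png

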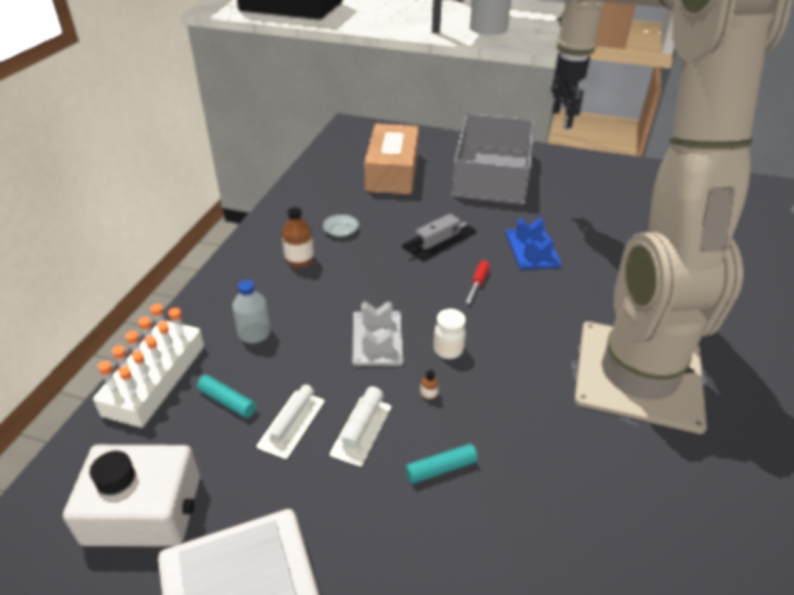

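Candidates (1.55x top view): barrel = thick tube with rings at (227,340), versus the thin tube at (217,274) and turquoise ones at (224,205) and (204,423). Cradle = the steel one at (348,315), versus the blue one at (571,455). Duster = grey box at (550,332). One close crop will check these choices.

```bash
cat > m.py <<'E'
from h import *
im=np.load("top0.npy");p=cams.camera_params("top")
a=cv2.resize(im[175:250,310:400],None,fx=5,fy=5,interpolation=cv2.INTER_CUBIC)
b=cv2.resize(im[155:240,105:265],None,fx=4.5,fy=4.5,interpolation=cv2.INTER_CUBIC)[:, :720]
c=np.zeros((a.shape[0]+b.shape[0]*0,0,3),np.uint8)
W=max(a.shape[1],b.shape[1]);out=np.zeros((600,800,3),np.uint8)
b=cv2.resize(b,None,fx=.62,fy=.62);out[:a.shape[0],:a.shape[1]]=a;out[a.shape[0]:a.shape[0]+b.shape[0],:b.shape[1]]=b[:600-a.shape[0]]
save("pics/crop1.png",out)
g=im.astype(int);mn=g.min(2);sat=g.max(2)-mn
def rect(mask,u0,v0,u1,v1,name,z):
    m=np.zeros(mask.shape,np.uint8);m[v0:v1,u0:u1]=mask[v0:v1,u0:u1]
    cs,_=cv2.findContours(m,0,2);c=max(cs,key=cv2.contourArea)
    P=np.array([onz(p,*q[0],z)[:2] for q in c],np.float32)*1000
    r=cv2.minAreaRect(P);bx=cv2.boxPoints(r);e=[bx[1]-bx[0],bx[2]-bx[1]];e=max(e,key=np.linalg.norm)
    print(name,np.round(r[0],1),np.round(r[1],1),"long axis deg",round(np.degrees(np.arctan2(e[1],e[0]))%180,1))
rect((mn>120)&(sat<60),190,175,260,232,"vblock",.012)
rect((mn>150),110,160,170,195,"restThin",.006)
rect((mn>150),115,203,176,236,"restThick",.006)
rect((g.max(2)<42),315,180,398,246,"dock",.01)
rect((mn>85)&(sat<50),325,190,392,240,"dusterbody",.05)
rect((mn>75),325,190,392,240,"dusterbody75",.05)
E
python3 m.py
```

```text
vblock [524.2  63.1] [101.9 150.8] long axis deg 109.2
restThin [604.  319.2] [139.8  62.3] long axis deg 84.3
restThick [478.2 294.8] [140.4  62.2] long axis deg 86.1
dock [ 482.7 -284.3] [159.8  52.9] long axis deg 39.6
dusterbody [ 484.4 -346.5] [152.2 142.3] long axis deg 89.8
dusterbody75 [ 487.8 -336.3] [165.5 144.1] long axis deg 87.0
```

View pics/crop1.png

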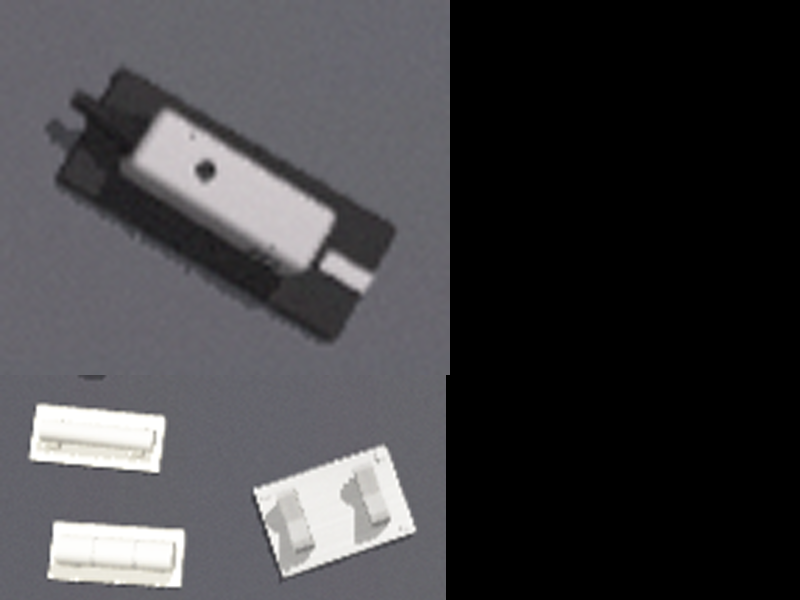

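The crop shows the nozzle on the duster's upper-left end (crop 80,100). The thick tube with rings is on the lower rest, and the steel cradle has its groove along its long side. Next I compute the duster, the dock, the barrel and the obstacles near the aiming spot.

Run:
```python
from h import *
p=cams.camera_params("top")
f=lambda q,z,s=5,o=(310,175):np.array([onz(p,o[0]+(x+.5)/s-.5,o[1]+(y+.5)/s-.5,z)[:2] for x,y in q])*1000
d=f([(120,68),(395,230),(335,343),(57,180)],.01);b=f([(165,108),(335,215),(300,272),(132,160)],.05)
ang=lambda v:round(np.degrees(np.arctan2(v[1],v[0])),1)
for n,q in(("dock",d),("body",b)):
    print(n,q.mean(0).round(1),"x-axis deg",ang(q[0]-q[1]),ang(q[3]-q[2]),np.linalg.norm(q-np.roll(q,1,0),axis=1).round(0))
print("nozzle",f([(80,100)],.03).round(0))
for n,u,v,z in(("amber",455,175,.07),("amber cap",460,160,.14),("dish",528,207,.01),("driver l",435,399,.01),("driver r",510,403,.01),("media",318,185,.07),("jar",358,392,.085),("vial",289,389,.06)):
    print(n,f([(u,v)],z,1.55,(0,0)).round(0))
# barrel extents at axis height +
print("barrel ends",f([(53,175),(175,180)],.048,2.79,(105,155))) 
im=np.load("top0.npy");g=im.astype(int)
# vblock plates: groove direction check
r=R.from_quat(manip.get_obs()["ee_rot"]).as_matrix();print(r.round(3)); print(cams.camera_params("wrist"))
```

```text
dock [ 485. -324.] x-axis deg 58.6 59.0 [ 78. 189.  77. 189.]
body [ 490.4 -318.1] x-axis deg 56.9 55.5 [ 36. 115.  39. 115.]
nozzle [[ 545. -235.]]
amber [[ 783. -140.]]
amber cap [[ 787. -141.]]
dish [[ 738. -290.]]
driver l [[ 363. -100.]]
driver r [[ 355. -242.]]
media [[763. 119.]]
jar [[376.  43.]]
vial [[382. 169.]]
barrel ends [[478.4571403  350.8206688 ]
 [472.80760256 225.78952146]]
[[ 0.402 -0.916 -0.001]
 [-0.916 -0.402  0.001]
 [-0.001  0.    -1.   ]]
{'fx': 298.2808064994986, 'fy': 298.2808064994986, 'cx': 253.23573944745985, 'cy': 188.9274494821822, 'xyz': array([ 0.3185621 , -0.54284231,  0.37363609]), 'rotation': array([-0.12152008,  0.07969004, -0.54138568,  0.82812071])}
```

```bash
cat >> h.py <<'E'
def go(x,y,z,yaw,o=None):
    """row (tool axes) to TCP x,y,z [m], jaw heading yaw [deg], tool down"""
    o=o or manip.get_obs(); r=R.from_quat(o["ee_rot"]); c,s=np.cos(np.radians(yaw)),np.sin(np.radians(yaw))
    t=R.from_matrix(np.array([[c,s,0],[s,-c,0],[0,0,-1]]))
    w=np.degrees((r.inv()*t).as_rotvec()); d=r.inv().apply(np.array([x,y,z])-o["position"])
    print("turn",w.round(1),"shift",d.round(4))
E
python3 -c "
from h import *
go(.488,-.320,.20,-33.5)"
```

```text
turn [ -0.    0.1 -32.8] shift [-0.1354 -0.3181  0.0308]
```

Emit:
move_arm([
  [0, 0, -33, -0.135, -0.318, 0.031, 0.0854],
  [0, 0, -33, -0.135, -0.318, 0.031, 0.0854],
  [0, 0, -33, -0.135, -0.318, 0.031, 0.0854],
  [0, 0, -33, -0.135, -0.318, 0.031, 0.0854],
  [0, 0, -33, -0.135, -0.318, 0.031, 0.0854],
  [0, 0, -33, -0.135, -0.318, 0.031, 0.0854],
  [0, 0, -33, -0.135, -0.318, 0.031, 0.0854],
  [0, 0, -33, -0.135, -0.318, 0.031, 0.0854],
  [0, 0, -33, -0.135, -0.318, 0.031, 0.0854],
  [0, 0, -33, -0.135, -0.318, 0.031, 0.0854],
])

```text
clock: 1.1
position: [0.4873, -0.3219, 0.2001]
ee_rot: [0.958, -0.287, -0.0, 0.0]
ft_force: [-0.3, -0.7, -0.0]
grip_width: 0.998
```

Run:
```python
from h import *
o=manip.get_obs();p=cams.camera_params("wrist");im=cams.camera("wrist");np.save("w1.npy",im)
import pickle;pickle.dump(p,open("w1.pkl","wb"))
print(o["clock"],o["position"],o["joint_pos"].round(2));save("pics/w1.png",im,1.5)
go(.488,-.320,.015,-33.5)
```

```text
1.1 [ 0.48731676 -0.32194779  0.20011169] [ 0.78  0.28 -0.33  1.6   0.1   1.27 -0.15]
turn [0.  0.  0.1] shift [-0.0005 -0.0025  0.1852]
```

View pics/w1.png

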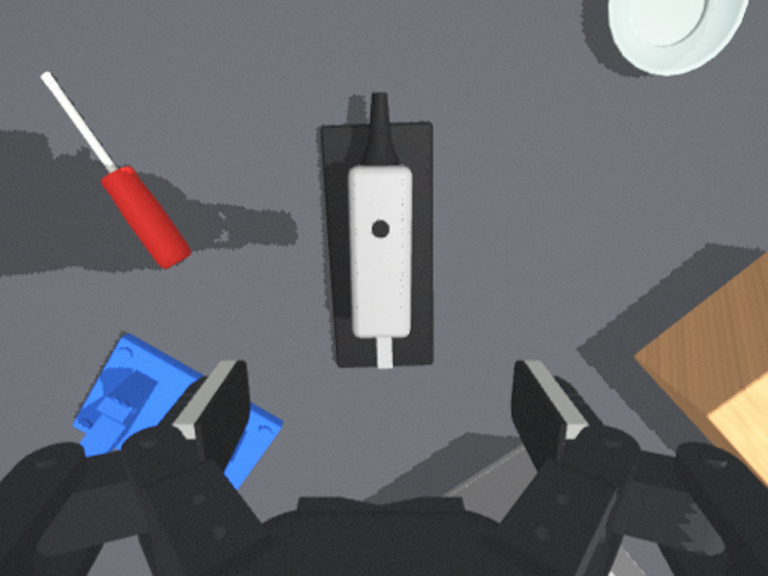

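The wrist view shows the body top at about x 350-412, y 165-338, the nozzle upward, and the dock corners at (322,126), (433,122), (434,363) and (338,367). I measure from these.

Run:
```python
from h import *
import pickle
p=pickle.load(open("w1.pkl","rb"));im=np.load("w1.npy").astype(int)
m=np.zeros(im.shape[:2],np.uint8);m[105:228,225:285]=(im.min(2)>110)[105:228,225:285]
m=cv2.morphologyEx(m,cv2.MORPH_OPEN,np.ones((19,19)))
c=max(cv2.findContours(m,0,2)[0],key=cv2.contourArea)
P=np.array([onz(p,*q[0],.049)[:2] for q in c],np.float32)*1000
r=cv2.minAreaRect(P);b=cv2.boxPoints(r);e=max([b[1]-b[0],b[2]-b[1]],key=np.linalg.norm)
print("body",r[0],r[1],np.degrees(np.arctan2(e[1],e[0]))%180)
f=lambda q,z:np.array([onz(p,(x+.5)/1.5-.5,(y+.5)/1.5-.5,z)[:2] for x,y in q])*1000
d=f([(321,125),(433,122),(434,363),(338,367)],.01)
print("dock",d.mean(0),np.linalg.norm(d-np.roll(d,1,0),axis=1).round());a=d[1]-d[2];print(np.degrees(np.arctan2(a[1],a[0])))
n=f([(379,94)],.03)[0];print("nozzle",n)
go(r[0][0]/1000,r[0][1]/1000,.015,-33.5)
```

```text
body (477.60333251953125, -338.00341796875) (71.89610290527344, 40.39601135253906) 57.37627
dock [ 486.87477039 -325.68343505] [188.  79. 187.  79.]
58.76263696418618
nozzle [ 546.17491616 -232.23853306]
turn [0.  0.  0.1] shift [0.0008 0.0183 0.1852]
```

Emit:
move_arm([
  [0, 0, -1, 0.0007, -0.002, 0.05, 0.0854],
  [0, 0, -1, 0.0007, -0.002, 0.1, 0.0854],
  [0, 0, -1, 0.0007, -0.002, 0.145, 0.0854],
  [0, 0, -1, 0.0007, -0.002, 0.17, 0.0854],
  [0, 0, -1, 0.0007, -0.002, 0.183, 0.0854],
  [0, 0, -1, 0.0007, -0.002, 0.183, 0.03],
  [0, 0, -1, 0.0007, -0.002, 0.183, 0.03],
  [0, 0, -1, 0.0007, -0.002, 0.183, 0.03],
  [0, 0, -1, 0.0007, -0.002, 0.183, 0.03],
  [0, 0, -1, 0.0007, -0.002, 0.183, 0.03],
], grip_force=50)

```text
clock: 2.15
position: [0.491, -0.3204, 0.0194]
ee_rot: [0.961, -0.278, 0.002, 0.001]
ft_force: [-1.0, 0.1, 6.5]
grip_width: 0.484
```

Emit:
move_arm([
  [0, 0, 0, 0, 0, 0, 0.03],
  [0, 0, 0, 0, 0, 0, 0.03],
  [0, 0, 0, 0, 0, 0, 0.03],
  [0, 0, 0, 0, 0, -0.02, 0.03],
  [0, 0, 0, 0, 0, -0.05, 0.03],
  [0, 0, 0, 0, 0, -0.08, 0.03],
  [0, 0, 0, 0, 0, -0.08, 0.03],
])

```text
clock: 2.85
position: [0.4924, -0.3209, 0.1025]
ee_rot: [0.961, -0.278, 0.004, 0.001]
ft_force: [-0.0, 0.4, -2.9]
grip_width: 0.485
```

Run:
```python
from h import *
o=manip.get_obs();print(o["clock"],o["position"],o["ft_force"],o["grip_width"])
d=np.array([np.cos(np.radians(109.2)),np.sin(np.radians(109.2))]);c=np.array([.5242,.0631])
t=c-.225*d;print(t,d)
go(*t,.10,19.2)
```

```text
2.85 [ 0.49235589 -0.3208665   0.10247833] [-0.0247499   0.44621951 -2.91462503] 0.48500246899148924
[ 0.598195   -0.14938468] [-0.32886665  0.94437637]
turn [  0.2  -0.4 -51.5] shift [-0.0022 -0.2015  0.0024]
```

Emit:
move_arm([
  [0, 0, -8, -0.0005, -0.03, 0, 0.03],
  [0, 0, -16, -0.001, -0.065, 0, 0.03],
  [0, 0, -24, -0.001, -0.1, 0, 0.03],
  [0, 0, -32, -0.0015, -0.135, 0, 0.03],
  [0, 0, -40, -0.002, -0.165, 0.02, 0.03],
  [0, 0, -48, -0.002, -0.19, 0.04, 0.03],
  [0.2, -0.4, -51.5, -0.002, -0.2015, 0.055, 0.03],
  [0.2, -0.4, -51.5, -0.002, -0.2015, 0.063, 0.03],
  [0.2, -0.4, -51.5, -0.002, -0.2015, 0.063, 0.03],
  [0.2, -0.4, -51.5, -0.002, -0.2015, 0.063, 0.03],
])

```text
clock: 3.85
position: [0.5955, -0.1496, 0.0347]
ee_rot: [0.986, 0.165, -0.003, -0.002]
ft_force: [0.5, -0.8, -2.5]
grip_width: 0.483
```

Run:
```python
from h import *
import pickle
o=manip.get_obs();p=cams.camera_params("wrist");im=cams.camera("wrist");ps=cams.camera_params("side");s=cams.camera("side")
pt=cams.camera_params("top");t=cams.camera("top")
pickle.dump((p,im,ps,s,pt,t,o),open("w2.pkl","wb"))
print(o["clock"],o["position"],o["ee_rot"].round(4),o["ft_force"])
a=cv2.resize(im,None,fx=1.04,fy=1.04);b=cv2.resize(s[120:270,180:340],None,fx=2.2,fy=2.2);print(a.shape,b.shape)
q=cv2.resize(t[120:260,190:330],None,fx=1.8,fy=1.8)
out=np.zeros((600,800,3),np.uint8);out[:a.shape[0],:a.shape[1]]=a[:,:]
out[399:399+200,:235]=cv2.resize(t[130:250,190:331],(235,200))
out[:300,533:]=cv2.resize(s[120:300,180:340],(267,300))
save("pics/w2.png",out)
```

```text
3.85 [ 0.59553763 -0.14963572  0.03474658] [ 0.9862  0.1653 -0.0028 -0.002 ] [ 0.54568165 -0.77893505 -2.50773197]
(399, 532, 3) (330, 352, 3)
```

View pics/w2.png

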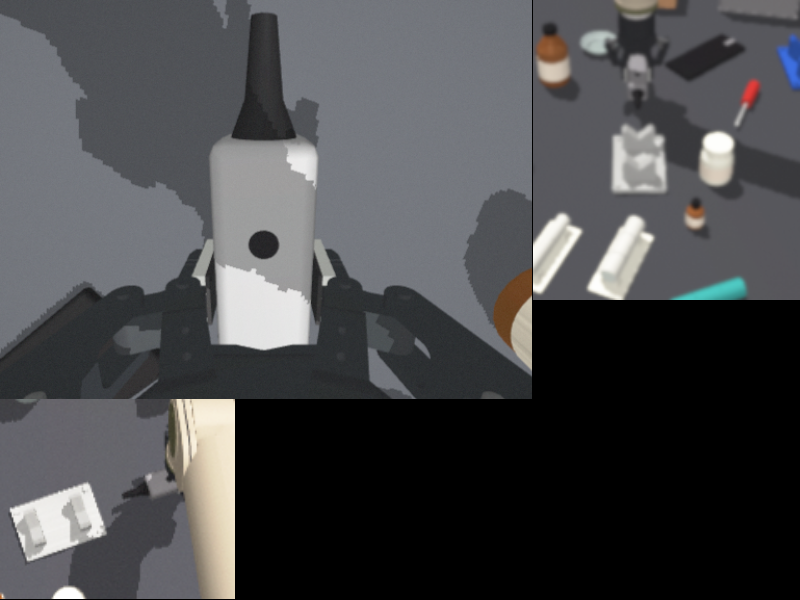

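Run:
```python
from h import *
import pickle
p,im,ps,s,pt,t,o=pickle.load(open("w2.pkl","rb"))
d=np.array([np.cos(np.radians(109.2)),np.sin(np.radians(109.2))]);c=np.array([.5242,.0631]);n=np.array([-d[1],d[0]])
for nm,u in(("tip",(253.5,13)),("base",(253.5,131))):
  for z in(.046,.05):
    X=onz(p,*u,z)[:2]-c; print(nm,z,"along",X@d,"across",X@n)
def tri(rs):
    A=np.zeros((3,3));b=np.zeros(3)
    for q,d in rs:
        d=d/np.linalg.norm(d);M=np.eye(3)-np.outer(d,d);A+=M;b+=M@q
    return np.linalg.solve(A,b)
print("tri wrist+side",tri([ray(p,253.5,13),ray(ps,243,181)]), "wrist+top",tri([ray(p,253.5,13),ray(pt,263.8,187.6)]))
print(onz(pt,263.8,187.6,.05), proj(ps,[*(onz(p,253.5,13,.05)[:2]),.05]),proj(ps,[*(onz(p,253.5,13,.03)[:2]),.03]))
x=R.from_quat(o["ee_rot"]).as_matrix();print(x.round(3))
out=cv2.resize(s[130:215,195:290],None,fx=6,fy=6,interpolation=cv2.INTER_CUBIC)
for q in((*(c-.11*d),.05),(*c,.05),(*c,.012)):
    u=proj(ps,q);cv2.circle(out,tuple(int(v) for v in ((u[0]-195)*6+3,(u[1]-130)*6+3)),4,(255,0,0),1)
save("pics/s2.png",out)
```

```text
tip 0.046 along -0.11896675737258212 across 0.0019127517884641593
tip 0.05 along -0.1199663806265249 across 0.0019032991228934426
base 0.046 along -0.1647424323623245 across 0.0020917911050262264
base 0.05 along -0.1643565171000864 across 0.0020769192759136287
tri wrist+side [ 0.56144713 -0.05271191  0.05666438] wrist+top [ 0.56249659 -0.05167393  0.05461283]
[ 0.56351107 -0.05167117  0.05      ] [242.41829606 182.84575879] [242.49360021 188.31723003]
[[ 0.945  0.326 -0.006]
 [ 0.326 -0.945  0.003]
 [-0.005 -0.005 -1.   ]]
```

View pics/s2.png

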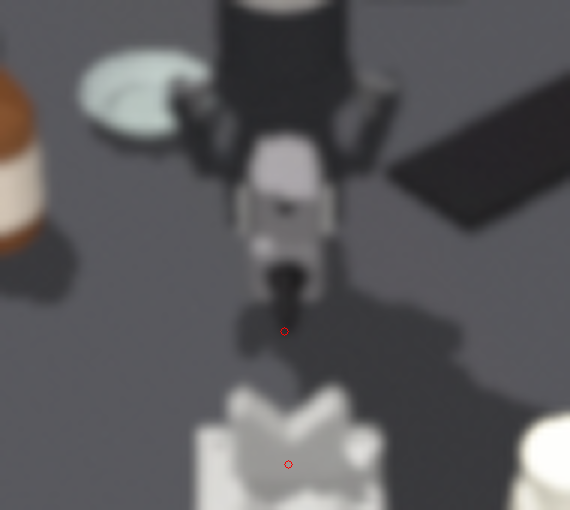

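Nozzle in line with the groove: about 2 mm off sideways, about 120 mm from its middle, height about 48 mm. I apply a slight trim and hold.

Emit:
move_arm([
  [0, 0, 0, 0.002, 0, -0.003, 0.03],
  [0, 0, 0, 0.002, 0, -0.003, 0.03],
  [0, 0, 0, 0.002, 0, -0.003, 0.03],
  [0, 0, 0, 0.002, 0, -0.003, 0.03],
  [0, 0, 0, 0.002, 0, -0.003, 0.03],
  [0, 0, 0, 0.002, 0, -0.003, 0.03],
  [0, 0, 0, 0.002, 0, -0.003, 0.03],
  [0, 0, 0, 0.002, 0, -0.003, 0.03],
  [0, 0, 0, 0.002, 0, -0.003, 0.03],
  [0, 0, 0, 0.002, 0, -0.003, 0.03],
])

```text
clock: 5.0
position: [0.5978, -0.1475, 0.0373]
ee_rot: [0.986, 0.167, -0.003, -0.003]
ft_force: [-0.8, -0.2, -1.9]
grip_width: 0.483
```

Emit:
move_arm([
  [0, 0, 0, 0, 0, 0, 0.03],
  [0, 0, 0, 0, 0, 0, 0.03],
  [0, 0, 0, 0, 0, 0, 0.03],
  [0, 0, 0, 0, 0, 0, 0.03],
  [0, 0, 0, 0, 0, 0, 0.03],
  [0, 0, 0, 0, 0, 0, 0.03],
  [0, 0, 0, 0, 0, 0, 0.03],
  [0, 0, 0, 0, 0, 0, 0.03],
  [0, 0, 0, 0, 0, 0, 0.03],
  [0, 0, 0, 0, 0, 0, 0.03],
])

```text
clock: 6.0
position: [0.5978, -0.1475, 0.0373]
ee_rot: [0.986, 0.167, -0.003, -0.003]
ft_force: [-0.4, 0.6, -2.6]
grip_width: 0.487
```

Run:
```python
from h import *
import pickle
o=manip.get_obs();p=cams.camera_params("wrist");im=cams.camera("wrist")
pickle.dump((p,im,o),open("w3.pkl","wb"))
print(o["clock"],o["position"],R.from_quat(o["ee_rot"]).as_matrix().round(3),o["joint_velocities"].round(3))
# nozzle tip: dark pixels, column-wise
g=im.max(2)[0:60,200:310]; m=(g<50).astype(np.uint8)
ys,xs=np.where(m); print("top dark row",ys.min(),"cols",[ (r,200+xs[ys==r].mean().round(1)) for r in (15,20,30,40) if (ys==r).any()])
# target: duster centre to dock (.487,-.3257), axis 58.8; along offset from nozzle
X=onz(p,253.5,13,.05);a=R.from_quat(o["ee_rot"]).as_matrix()[:,1]*-1
c=X-.105*a; print("tip",X,"centre offset from tcp along axis",(c-o["position"])@a,"axis",a)
go(.487-.0,-.3257,.10,-31.2)
```

```text
6.0 [ 0.59776503 -0.1474771   0.03730407] [[ 0.944  0.329 -0.006]
 [ 0.329 -0.944  0.004]
 [-0.005 -0.006 -1.   ]] [ 0.    -0.001 -0.001 -0.    -0.001  0.002 -0.   ]
top dark row 13 cols [(15, np.float64(249.2)), (20, np.float64(250.0)), (30, np.float64(247.8)), (40, np.float64(250.2))]
tip [ 0.56352509 -0.0481473   0.05      ] centre offset from tcp along axis 0.00013804220293295907 axis [-0.32900177  0.94431091  0.00589412]
turn [-0.2  0.4 50.4] shift [-0.1635  0.1315 -0.0627]
```

Emit:
move_arm([
  [0, 0, 0, 0, 0.01, -0.04, 0.03],
  [0, 0, 8, -0.02, 0.03, -0.063, 0.03],
  [0, 0, 16, -0.05, 0.055, -0.063, 0.03],
  [0, 0, 24, -0.08, 0.08, -0.063, 0.03],
  [0, 0, 32, -0.11, 0.1, -0.063, 0.03],
  [0, 0.2, 40, -0.14, 0.12, -0.063, 0.03],
  [-0.2, 0.4, 48, -0.155, 0.128, -0.063, 0.03],
  [-0.2, 0.4, 50.4, -0.1635, 0.1315, -0.063, 0.03],
  [-0.2, 0.4, 50.4, -0.1635, 0.1315, -0.063, 0.03],
  [-0.2, 0.4, 50.4, -0.1635, 0.1315, -0.063, 0.03],
])

```text
clock: 7.05
position: [0.4881, -0.3244, 0.1004]
ee_rot: [0.964, -0.267, 0.0, -0.0]
ft_force: [0.4, 1.1, -1.8]
grip_width: 0.481
```

```bash
python3 -c "
from h import *
o=manip.get_obs();print(o['clock'],o['position'],o['joint_pos'].round(2));go(.487,-.3257,.021,-31.2)"
```

```text
7.05 [ 0.48805906 -0.32436079  0.10040744] [ 0.79  0.38 -0.34  1.7   0.14  1.08 -0.13]
turn [-0.  -0.   0.3] shift [-0.0002  0.0018  0.0794]
```

Emit:
move_arm([
  [0, 0, 0, 0, 0.002, 0.03, 0.03],
  [0, 0, 0, 0, 0.002, 0.055, 0.03],
  [0, 0, 0, 0, 0.002, 0.07, 0.03],
  [0, 0, 0, 0, 0.002, 0.076, 0.03],
  [0, 0, 0, 0, 0.002, 0.08, 0.03],
  [0, 0, 0, 0, 0.002, 0.08, 0.03],
  [0, 0, 0, 0, 0.002, 0.08, 0.03],
])

```text
clock: 7.75
position: [0.4867, -0.3276, 0.0213]
ee_rot: [0.963, -0.269, 0.001, 0.0]
ft_force: [-0.7, -0.5, -3.0]
grip_width: 0.479
```

Emit:
move_arm([
  [0, 0, 0, 0, 0, 0.002, 0.03],
  [0, 0, 0, 0, 0, 0.002, 0.03],
  [0, 0, 0, 0, 0, 0.002, 0.03],
])

```text
clock: 8.05
position: [0.4867, -0.3278, 0.0194]
ee_rot: [0.963, -0.269, 0.001, 0.0]
ft_force: [-0.9, 0.7, 5.9]
grip_width: 0.487
```

Contact. I open, wait, and go up.

Emit:
move_arm([
  [0, 0, 0, 0, 0, -0.0005, 0.06],
  [0, 0, 0, 0, 0, -0.0005, 0.0854],
  [0, 0, 0, 0, 0, -0.0005, 0.0854],
  [0, 0, 0, 0, 0, -0.0005, 0.0854],
  [0, 0, 0, 0, 0, -0.0005, 0.0854],
  [0, 0, 0, 0, 0, -0.0005, 0.0854],
  [0, 0, 0, 0, 0, -0.02, 0.0854],
  [0, 0, 0, 0, 0, -0.05, 0.0854],
  [0, 0, 0, 0, 0, -0.1, 0.0854],
  [0, 0, 0, 0, 0, -0.15, 0.0854],
])

```text
clock: 9.05
position: [0.4854, -0.327, 0.1695]
ee_rot: [0.963, -0.269, -0.001, -0.0]
ft_force: [0.5, -0.7, -0.6]
grip_width: 1.001
```

Run:
```python
from h import *
import pickle
o=manip.get_obs();p=cams.camera_params("wrist");im=cams.camera("wrist");print(o["clock"],o["position"],o["grip_width"])
save("pics/w4.png",im,1.5);pickle.dump((p,im),open("w4.pkl","wb"))
go(.477,.292,.20,-3.5)
```

```text
9.05 [ 0.48544814 -0.3269853   0.16948826] 1.0010138746403558
turn [  0.2  -0.6 -27.7] shift [-0.3316 -0.5249 -0.0247]
```

View pics/w4.png

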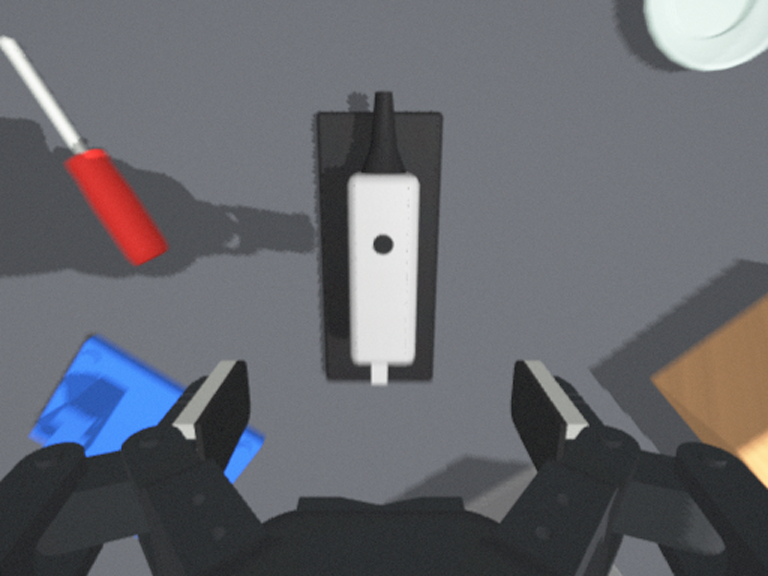

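The duster lies straight and centred on its dock (body x 348-418, dock 316-442), released. Next I move above the barrel.

Emit:
move_arm([
  [0, 0, -4, -0.027, -0.042, -0.025, 0.0854],
  [0, 0, -8, -0.054, -0.084, -0.025, 0.0854],
  [0, 0, -12, -0.081, -0.126, -0.025, 0.0854],
  [0, 0, -16, -0.108, -0.168, -0.025, 0.0854],
  [0, 0, -20, -0.135, -0.21, -0.025, 0.0854],
  [0, 0, -24, -0.162, -0.252, -0.025, 0.0854],
  [0, -0.3, -27.7, -0.189, -0.294, -0.025, 0.0854],
  [0, -0.3, -27.7, -0.216, -0.336, -0.025, 0.0854],
  [0.2, -0.6, -27.7, -0.243, -0.378, -0.025, 0.0854],
  [0.2, -0.6, -27.7, -0.27, -0.42, -0.025, 0.0854],
])

```text
clock: 10.1
position: [0.4724, 0.1688, 0.1934]
ee_rot: [1.0, -0.031, -0.004, -0.003]
ft_force: [0.6, 0.1, -0.2]
grip_width: 1.002
```

Run:
```python
from h import *
o=manip.get_obs();print(o["clock"],o["position"])
go(.477,.292,.20,-3.5)
```

```text
10.1 [0.47239356 0.16881209 0.19339097]
turn [-0.3  0.5 -0. ] shift [-0.003  -0.1233 -0.0059]
```

Emit:
move_arm([
  [0, 0, 0, -0.001, -0.045, -0.002, 0.0854],
  [-0.3, 0.5, 0, -0.002, -0.09, -0.006, 0.0854],
  [-0.3, 0.5, 0, -0.003, -0.123, -0.006, 0.0854],
  [-0.3, 0.5, 0, -0.003, -0.123, -0.006, 0.0854],
  [-0.3, 0.5, 0, -0.003, -0.123, -0.006, 0.0854],
])

```text
clock: 10.6
position: [0.4768, 0.2906, 0.1996]
ee_rot: [1.0, -0.03, -0.001, -0.0]
ft_force: [-0.6, -0.6, -0.6]
grip_width: 1.001
```

Run:
```python
from h import *
import pickle
o=manip.get_obs();p=cams.camera_params("wrist");im=cams.camera("wrist");print(o["clock"],o["position"])
save("pics/w5.png",im,1.5);pickle.dump((p,im),open("w5.pkl","wb"))
```

```text
10.6 [0.47682238 0.29058584 0.19960232]
```

View pics/w5.png

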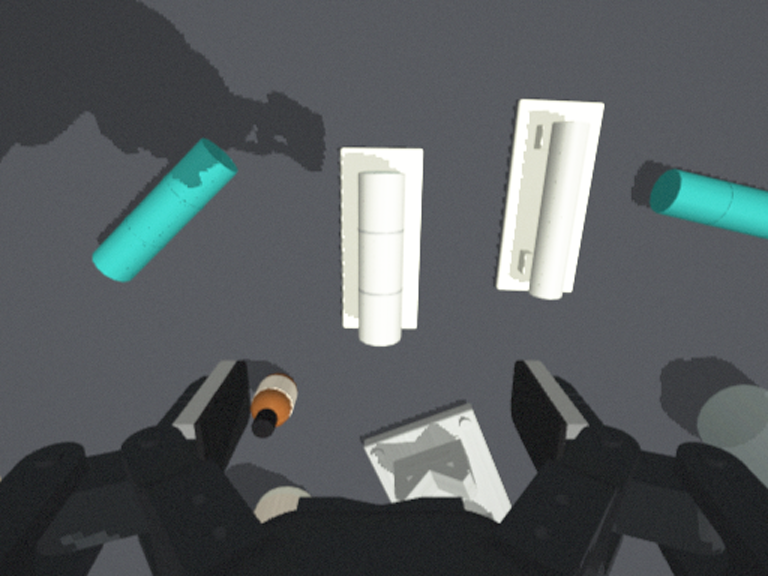

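The barrel (ringed, thick) has its far end at (381,172) and near end at about (380,340). The thin tube is at (557,210). The vial at (270,400) is clear of the fingers' path if the descent is straight over the barrel.

Run:
```python
from h import *
import pickle
p,im=pickle.load(open("w5.pkl","rb"))
f=lambda u,v,z:onz(p,(u+.5)/1.5-.5,(v+.5)/1.5-.5,z)[:2]
A=f(381.5,185,.032);B=f(381,315,.032);a=(A-B)/np.linalg.norm(A-B)
print("axis deg",np.degrees(np.arctan2(a[1],a[0])))
F=f(381.5,172,.045);F2=f(381.5,172,.048);N=f(380.5,345,.02);N2=f(380.5,345,.016)
for X in(F,F2,N,N2):print(X,(X-A)@a)
rm=(f(381.5,232,.048)+f(381,294,.048))/2;print("rings mid",rm)
r=[f(341,149,.006),f(423,149,.006),f(418,328,.006),f(343,328,.006)];print("rest",np.mean(r,0),r)
c=A+a*((F-A)@a-.06);print("centre",c)
v=[f(u,w,.012) for u,w in((362,437),(470,403))];e=v[1]-v[0];print("vblock -y edge heading",np.degrees(np.arctan2(e[1],e[0])),np.linalg.norm(e),v)
yaw=np.degrees(np.arctan2(a[1],a[0]))-90
go(c[0],c[1],.016,yaw)
```

```text
axis deg 86.36974742544938
[0.48145463 0.34927306] 0.009204140806219499
[0.48145505 0.34941581] 0.009346633933863311
[0.47282726 0.21637431] -0.12397420214860833
[0.4727198  0.21455127] -0.12580038468734947
rings mid [0.47769442 0.28912949]
rest [0.4780574  0.29421333] [array([0.45327477, 0.36524661]), array([0.51225363, 0.36168403]), array([0.50366614, 0.22313395]), array([0.44303504, 0.22678875])]
centre [0.47772651 0.28938895]
vblock -y edge heading 16.60262738340687 0.09687294786984728 [array([0.45154771, 0.12763165]), array([0.54438198, 0.15531138])]
turn [0.  0.  0.1] shift [ 6.000e-04 -1.000e-04  1.836e-01]
```

Emit:
move_arm([
  [0, 0, 0, 0.0006, 0, 0.05, 0.0854],
  [0, 0, 0, 0.0006, 0, 0.1, 0.0854],
  [0, 0, 0, 0.0006, 0, 0.145, 0.0854],
  [0, 0, 0, 0.0006, 0, 0.175, 0.0854],
  [0, 0, 0, 0.0006, 0, 0.185, 0.0854],
  [0, 0, 0, 0.0006, 0, 0.185, 0.02],
  [0, 0, 0, 0.0006, 0, 0.185, 0.02],
  [0, 0, 0, 0.0006, 0, 0.185, 0.02],
  [0, 0, 0, 0.0006, 0, 0.185, 0.02],
  [0, 0, 0, 0.0006, 0, 0.185, 0.02],
], grip_force=40)

```text
clock: 11.65
position: [0.4769, 0.2907, 0.0164]
ee_rot: [1.0, -0.03, -0.0, -0.0]
ft_force: [-7.6, -2.3, 9.6]
grip_width: 0.355
```

Emit:
move_arm([
  [0, 0, 0, 0, 0, 0, 0.02],
  [0, 0, 0, 0, 0, 0, 0.02],
  [0, 0, 0, 0, 0, 0, 0.02],
  [0, 0, 0, 0, 0, 0, 0.02],
])

```text
clock: 12.05
position: [0.4769, 0.2907, 0.0164]
ee_rot: [1.0, -0.03, -0.0, -0.0]
ft_force: [-8.0, -1.4, 9.7]
grip_width: 0.356
```

Emit:
move_arm([
  [0, 0, 0, 0, 0, -0.02, 0.02],
  [0, 0, 0, 0, 0, -0.05, 0.02],
  [0, 0, 0, 0, 0, -0.09, 0.02],
  [0, 0, 0, 0, 0, -0.12, 0.02],
  [0, 0, 0, 0, 0, -0.12, 0.02],
])

```text
clock: 12.55
position: [0.4798, 0.2917, 0.1401]
ee_rot: [1.0, -0.03, 0.003, -0.002]
ft_force: [0.5, 0.5, -1.1]
grip_width: 0.359
```

Run:
```python
from h import *
o=manip.get_obs();print(o["clock"],o["position"],o["ft_force"])
go(.5242,.0631,.135,19.2)
```

```text
12.55 [0.4797519  0.29166322 0.14013442] [ 0.52752573  0.54577834 -1.10061817]
turn [ -0.2  -0.4 -22.7] shift [0.0582 0.2255 0.0046]
```

Emit:
move_arm([
  [0, 0, -5, 0.012, 0.045, 0.001, 0.02],
  [0, 0, -10, 0.024, 0.09, 0.002, 0.02],
  [0, 0, -15, 0.036, 0.135, 0.003, 0.02],
  [0, 0, -20, 0.048, 0.18, 0.004, 0.02],
  [-0.2, -0.4, -22.7, 0.055, 0.21, 0.005, 0.02],
  [-0.2, -0.4, -22.7, 0.0582, 0.2255, 0.02, 0.02],
  [-0.2, -0.4, -22.7, 0.0582, 0.2255, 0.045, 0.02],
  [-0.2, -0.4, -22.7, 0.0582, 0.2255, 0.045, 0.02],
  [-0.2, -0.4, -22.7, 0.0582, 0.2255, 0.045, 0.02],
])

```text
clock: 13.45
position: [0.5215, 0.0626, 0.0896]
ee_rot: [0.986, 0.167, -0.004, 0.001]
ft_force: [0.3, 0.6, -0.9]
grip_width: 0.359
```

Run:
```python
from h import *
import pickle
o=manip.get_obs();p=cams.camera_params("wrist");im=cams.camera("wrist");ps=cams.camera_params("side");s=cams.camera("side")
pickle.dump((p,im,ps,s,o),open("w6.pkl","wb"))
print(o["clock"],o["position"],R.from_quat(o["ee_rot"]).as_matrix().round(3))
go(.5242,.0631,.06,19.2)
c=np.array([.5242,.0631]);d=np.array([-.3289,.9444]);n=np.array([.9444,.3289])
print("pred +y corners (1.04x)",[(proj(p,[*(c+.075*d+k*.05*n),.012])*1.04).round(0) for k in(-1,1)])
out=np.zeros((600,800,3),np.uint8);a=cv2.resize(im,None,fx=1.04,fy=1.04);out[:399,:532]=a
out[:300,532:]=cv2.resize(s[150:270,190:297],(268,300));save("pics/w6.png",out)
```

```text
13.45 [0.52147218 0.06263729 0.08962544] [[ 0.944  0.33  -0.008]
 [ 0.33  -0.944 -0.003]
 [-0.009  0.    -1.   ]]
turn [0.1 0.4 0.1] shift [0.002  0.0001 0.0307]
pred +y corners (1.04x) [array([195., 101.]), array([342., 101.])]
```

View pics/w6.png

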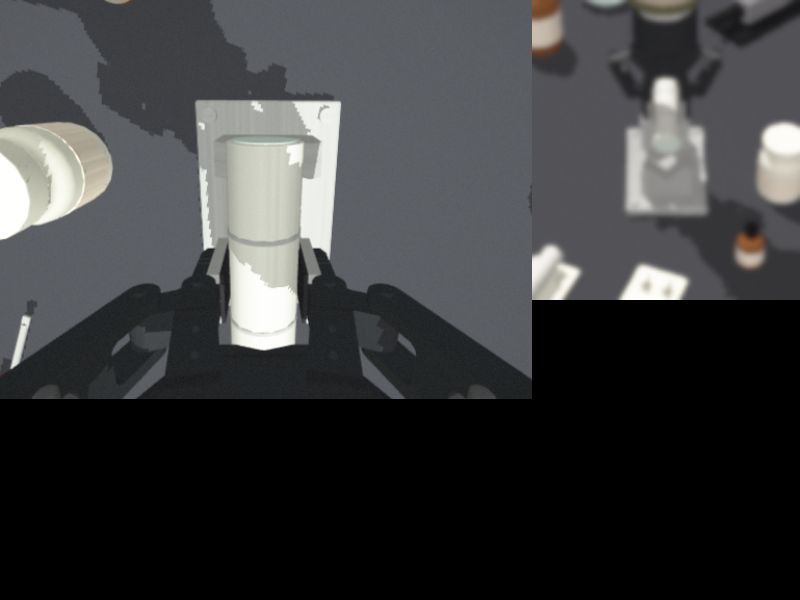

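The cradle corners match the prediction to 1 px (196,101 / 341,101) and the barrel is in line. I trim 2 mm sideways and lower it.

Emit:
move_arm([
  [0.1, 0.4, 0.1, 0.002, 0, 0.015, 0.02],
  [0.1, 0.4, 0.1, 0.002, 0, 0.027, 0.02],
  [0.1, 0.4, 0.1, 0.002, 0, 0.034, 0.02],
  [0.1, 0.4, 0.1, 0.002, 0, 0.038, 0.02],
  [0.1, 0.4, 0.1, 0.002, 0, 0.038, 0.02],
  [0.1, 0.4, 0.1, 0.002, 0, 0.038, 0.02],
])

```text
clock: 14.15
position: [0.524, 0.0621, 0.0522]
ee_rot: [0.986, 0.166, -0.0, -0.0]
ft_force: [-0.2, -0.2, -1.5]
grip_width: 0.36
```

Run:
```python
from h import *
o=manip.get_obs();print(o["position"],o["ft_force"],o["torque"]);go(.5242,.0631,.0444,19.2)
```

```text
[0.52396259 0.06205666 0.05218682] [-0.18250056 -0.23099944 -1.48270446] [ 0.01251408 -0.02116463 -0.02062842]
turn [-0.   0.  -0.1] shift [ 0.0006 -0.0009  0.0078]
```

Emit:
move_arm([
  [0, 0, 0, 0.0005, -0.0005, 0.002, 0.02],
  [0, 0, 0, 0.0005, -0.0005, 0.004, 0.02],
  [0, 0, 0, 0.0005, -0.0005, 0.005, 0.02],
  [0, 0, 0, 0.0005, -0.0005, 0.006, 0.02],
  [0, 0, 0, 0.0005, -0.0005, 0.007, 0.02],
  [0, 0, 0, 0.0005, -0.0005, 0.007, 0.02],
])

```text
clock: 14.75
position: [0.5241, 0.0625, 0.0454]
ee_rot: [0.986, 0.166, -0.0, 0.0]
ft_force: [-4.1, -0.7, 6.4]
grip_width: 0.358
```

Emit:
move_arm([
  [0, 0, 0, -0.0005, 0, 0, 0.02],
  [0, 0, 0, -0.001, 0, 0, 0.02],
  [0, 0, 0, -0.001, 0, 0, 0.02],
  [0, 0, 0, -0.001, 0, 0, 0.02],
  [0, 0, 0, -0.001, 0, 0, 0.02],
])

```text
clock: 15.25
position: [0.5233, 0.0623, 0.045]
ee_rot: [0.986, 0.166, -0.0, -0.0]
ft_force: [1.2, 0.7, 0.4]
grip_width: 0.363
```

Run:
```python
from h import *
o=manip.get_obs();r=R.from_quat(o["ee_rot"]);print(o["position"],"tool-frame F",r.inv().apply(o["ft_force"]).round(2),"T",r.inv().apply(o["torque"]).round(3))
```

```text
[0.52331594 0.06230725 0.04496954] tool-frame F [ 1.34 -0.26 -0.41] T [-0.03   0.168 -0.076]
```

Lateral is now near zero (F_x about 1.3 N). I press down in small steps.

Emit:
move_arm([
  [0, 0, 0, 0.0001, 0, 0.0005, 0.02],
  [0, 0, 0, 0.0001, 0, 0.001, 0.02],
  [0, 0, 0, 0.0001, 0, 0.0015, 0.02],
  [0, 0, 0, 0.0001, 0, 0.0015, 0.02],
  [0, 0, 0, 0.0001, 0, 0.0015, 0.02],
])

```text
clock: 15.75
position: [0.5235, 0.0623, 0.0447]
ee_rot: [0.986, 0.166, -0.0, 0.0]
ft_force: [-6.7, -1.8, 17.2]
grip_width: 0.36
```

Run:
```python
from h import *
o=manip.get_obs();r=R.from_quat(o["ee_rot"]);print(o["position"],"tool-frame F",r.inv().apply(o["ft_force"]).round(2),"T",r.inv().apply(o["torque"]).round(3))
```

```text
[0.52353561 0.06227888 0.04469093] tool-frame F [ -6.96  -0.5  -17.23] T [ 0.184 -1.386 -0.127]
```

Emit:
move_arm([
  [0, 0, 0, -0.0005, 0, 0, 0.02],
  [0, 0, 0, -0.001, 0, 0, 0.02],
  [0, 0, 0, -0.001, 0, 0, 0.02],
  [0, 0, 0, -0.001, 0, 0, 0.02],
])

```text
clock: 16.15
position: [0.5235, 0.0623, 0.0447]
ee_rot: [0.986, 0.166, 0.001, 0.0]
ft_force: [-2.4, -0.3, 13.7]
grip_width: 0.364
```

Run:
```python
from h import *
o=manip.get_obs();r=R.from_quat(o["ee_rot"]);print(o["position"],"tool-frame F",r.inv().apply(o["ft_force"]).round(2),"T",r.inv().apply(o["torque"]).round(3))
```

```text
[0.52346768 0.06229118 0.04471874] tool-frame F [ -2.39  -0.48 -13.71] T [ 0.092 -0.287 -0.179]
```

Another 0.5 mm sideways, and slightly down.

Emit:
move_arm([
  [0, 0, 0, -0.0005, 0, 0.0002, 0.02],
  [0, 0, 0, -0.0005, 0, 0.0002, 0.02],
  [0, 0, 0, -0.0005, 0, 0.0002, 0.02],
  [0, 0, 0, -0.0005, 0, 0.0002, 0.02],
  [0, 0, 0, -0.0005, 0, 0.0002, 0.02],
])

```text
clock: 16.65
position: [0.5234, 0.0623, 0.0447]
ee_rot: [0.986, 0.166, 0.001, -0.0]
ft_force: [0.2, 0.2, 13.4]
grip_width: 0.358
```

Run:
```python
from h import *
import pickle
for i in range(3):
    o=manip.get_obs();r=R.from_quat(o["ee_rot"]);print(o["clock"],o["position"],"tool-frame F",r.inv().apply(o["ft_force"]).round(2),"T",r.inv().apply(o["torque"]).round(3),2*np.degrees(np.arctan2(o["ee_rot"][1],o["ee_rot"][0])))
    if i<2: im=cams.camera(("wrist","side")[i]); np.save("f%d.npy"%i,im)
a=cv2.resize(np.load("f0.npy"),None,fx=1.04,fy=1.04);out=np.zeros((600,800,3),np.uint8);out[:399,:532]=a
out[:,532:]=0;out[:300,532:]=cv2.resize(np.load("f1.npy")[150:270,190:297],(268,300));t=cams.camera("top");out[400:,:400]=cv2.resize(t[130:250,190:400],(400,200));save("pics/f.png",out)
```

```text
16.65 [0.5234414  0.06228835 0.04470228] tool-frame F [  0.31  -0.12 -13.39] T [ 0.071  0.024 -0.187] 19.13182996636576
16.7 [0.52342663 0.06226543 0.04468958] tool-frame F [  0.47  -0.13 -12.48] T [ 0.072  0.07  -0.187] 19.129727464306548
16.75 [0.52342943 0.0622567  0.04470992] tool-frame F [  0.35  -0.39 -13.16] T [ 0.062  0.087 -0.213] 19.128346513644207
```

View pics/f.png

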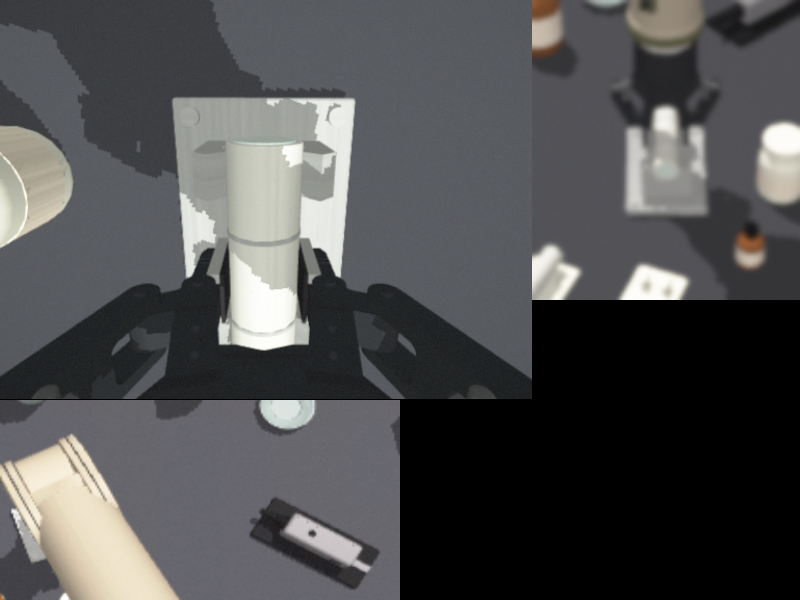

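The barrel lies centred in the groove between the plates and the duster lies on its dock. Push is about 13 N straight down with next to no side load, so I hand in.

```bash
python3 -c "
from h import *
print(manip.hand_in())"
```

```text
the job is handed in; nothing more can be done
None
```

I carried out all steps of the task and handed the job in at about 17 s of the 66 s allowed; the hand-in reports no verdict.

- **Duster aim:** I held it level off one end of the cradle for about 1.5 s. The nozzle was about 120 mm from the groove's middle and in line to about 2 mm before a final trim. The nozzle's height was the least certain figure. The arm pose and the side-view edge gave about 46–51 mm, while rough triangulation gave 55–57 mm. I trusted the first two, trimmed up about 3 mm, and did not check again.
- **Duster return:** it went back straight and centred on the dock and was released. The wrist picture straight afterwards and the last top picture both show it there.
- **Barrel:** I gripped it round its middle, laid it in the groove and pressed until it was seated. The grip command is 40 N. Its height matched the seated height to under 1 mm and its axis was within 0.1° of the groove.
- **Push:** the last wrist readings were 12.5–13.4 N straight down, slightly under 15 N, with about 0.4 N sideways. The load should therefore be shared almost evenly by both sides, but I had no direct reading of the force on each plate.
- **Everything else:** I saw no sign that the thin tube, the bottles or the other bystanders were touched, though I did not measure them again at the end.

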